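Strap the bronze keys down, set the strike sleeve to 5 and start the tone test

ROBOT

A 6-joint arm with a two-finger parallel gripper is mounted at the origin on the work surface. World frame = base frame: x ahead of the robot, y to its left, z up, the work surface at z = 0. Lengths are in mm, angles in rad, forces in N, time in s.
With the tool pointing down it reaches from about 300 to 775 mm from the base axis. Payload 14.6 kg.
Tool frame: the origin (TCP) lies midway between the tips of the shut fingers; the grasp point (between the pads) lies 19 mm behind it (manip.grasp_offset is the distance from the TCP to the grasp point, in mm); z points along the fingers, y is the line along which they close (so a half turn about z gives the same grasp; the last joint's range is limited). The gripper opens to 94 mm and grips with 3 to 60 N. Pads are 16 mm wide; open, the fingers measure 119 mm over their backs; the gripper's body (75 mm by 177 mm) begins 78 mm behind the grasp point.
Start: joints at [-1.21, 0.3, 1.521, -0, 1.321, -0.067], TCP at [228.171, -500.427, 205.446] pointing down, gripper open.
Joint ranges: [-3.03, 3.03], [-0.79, 2.21], [0.23, 2.52], [-1.04, 4.18], [0, 3.07], [-2.55, 2.55]. Speed limits (rad/s): [2.22, 2.22, 2.57, 3.14, 3.14, 3.14].

INTERFACE

Orientations are given as [roll, pitch, yaw] about the fixed x, y, z axes, in that order (R = Rz(yaw) Ry(pitch) Rx(roll)).
In Python, from cell import manip, viewer gives the robot as it stands. The module is installed in compiled form; this text tells all that it offers.
- The arm moves only by the tool move_arm, never from a script. Its argument "moves" is a list of rows, each a list of 4 numbers: the shift along the tool's x, y, z in m, then the turn about the tool's z in rad. A call has 1 to 12 rows; each row is the pose to reach, as a shift and turn from the pose commanded when the call began, along the tool's axes at that moment; what a row does not reach only later rows make up. A row lasts 1/10 s, in which the tool goes at most 50 mm and 8.59 degrees, less where a joint would pass 70% of its speed; a pose out of reach is approached as far as the arm can. A call with a gripper value outside its range is refused whole. "jaw" is the finger opening in m, from 0 to 0.094, set as the call begins (left out, the last holds). The fingers move at their own pace and stop on an object; "squeeze" is the grip in N (left out, the last holds). Time passes only in rows, so rows that repeat a pose let the fingers close. It gives the time, the measured TCP pose, the force, the opening and the grip force at its end, in the units of the state.
- manip.read_state(): the state, without advancing time (a new reading comes with each control period).
- viewer.camera(name): name is "scene" or "top" or "wrist"; returns a dict with "frame" (480x640x3 uint8, blue, green, red), "z_map" (480x640 float32, mm along the optical axis (not along the pixel's ray), 0 where there is no reading), "fx", "fy", "cx", "cy" (pixels), "origin" and "orientation" of the camera in the world. Camera axes: x right, y down, z forward; pixel columns grow to the right and rows downward; lengths in mm; the calibration is good to about 2 mm. A picture is of the moment at which its call begins.
- manip.sign_off(): hands the job in; it is judged then, once.
The state is a dict: "clock": time; "joints": joint angles; "qd": joint speeds; "effort": joint torques, N m; "eef_pos": TCP position; "eef_rot": TCP orientation; "wrist_force": force on the tool from outside, world axes, zero at the start; "moment": the same for the moment, N m; "finger_gap": finger opening in mm; "finger_force": force on a finger pad.
Only numpy, scipy, OpenCV 4.12 (cv2) and the standard library are available. Lean on these libraries where they do the work, as an engineer would, in place of code of your own. Each camera call takes 0.05 s, during which the arm holds its last target. There are 200 camera calls.

TASK

Lay every bronze bar from the felt mat flat into a cradle of its own on the key bed, and press all three steel straps down until they click shut, also over an empty cradle, where an open strap would rattle. Turn the brass scale sleeve on the console to number 5, and only when all that is done press the console's three keys one at a time: large, then small, then medium, each fully down and let go again. Leave the other things on the platform where they are.

Things in the scene. Friction and masses are not known exactly. Their poses are not given: they have to be found in the camera images.
- bar1: bronze instrument key: flat bar 120 x 40 x 14 mm, about 0.55 kg, lying at the start on the grey felt mat (4 mm thick). Origin at the bar's centre, x along its length, z up. The three bars are alike, and two or three are present
- bar2: bronze instrument key: flat bar 120 x 40 x 14 mm, about 0.55 kg, lying at the start on the grey felt mat (4 mm thick). Origin at the bar's centre, x along its length, z up. The three bars are alike, and two or three are present
- bar3: bronze instrument key: flat bar 120 x 40 x 14 mm, about 0.55 kg, lying at the start on the grey felt mat (4 mm thick). Origin at the bar's centre, x along its length, z up. The three bars are alike, and two or three are present
- cradle1 (a point): place of a bar's centre in the left (+y) cradle of the teak key bed, 7 mm above the bed's top (itself 40 mm above the table). x points away from the robot, along the bar's length. Cradles are 105 mm apart. Four side guides 12 mm high (18 mm long, 45 mm either way along x) and end stops up to 18 mm high leave 5 mm play all round; mid-sides are free for fingers
- strap1 (a joint): rad, steel strap 1, 78 long, 34 wide, 8 mm thick; hinge axis along the cradle's y, 80 mm from the cradle point along its -x, 15 mm above it. 0 = shut, level over the bar's near end, 4 mm clear of it; 1.7 = open, leaning to the robot. A light spring opens it; push it over from the robot's side: click starts at 0.3, past 0.1 it holds at 0, about 7 N at 55 mm from the hinge
- cradle2 (a point): place of a bar's centre in the middle cradle of the teak key bed, 7 mm above the bed's top (itself 40 mm above the table). x points away from the robot, along the bar's length. Cradles are 105 mm apart. Four side guides 12 mm high (18 mm long, 45 mm either way along x) and end stops up to 18 mm high leave 5 mm play all round; mid-sides are free for fingers
- strap2 (a joint): rad, steel strap 2, 78 long, 34 wide, 8 mm thick; hinge axis along the cradle's y, 80 mm from the cradle point along its -x, 15 mm above it. 0 = shut, level over the bar's near end, 4 mm clear of it; 1.7 = open, leaning to the robot. A light spring opens it; push it over from the robot's side: click starts at 0.3, past 0.1 it holds at 0, about 7 N at 55 mm from the hinge
- cradle3 (a point): place of a bar's centre in the right (-y) cradle of the teak key bed, 7 mm above the bed's top (itself 40 mm above the table). x points away from the robot, along the bar's length. Cradles are 105 mm apart. Four side guides 12 mm high (18 mm long, 45 mm either way along x) and end stops up to 18 mm high leave 5 mm play all round; mid-sides are free for fingers
- strap3 (a joint): rad, steel strap 3, 78 long, 34 wide, 8 mm thick; hinge axis along the cradle's y, 80 mm from the cradle point along its -x, 15 mm above it. 0 = shut, level over the bar's near end, 4 mm clear of it; 1.7 = open, leaning to the robot. A light spring opens it; push it over from the robot's side: click starts at 0.3, past 0.1 it holds at 0, about 7 N at 55 mm from the hinge
- sleeve_grip (a point): point to grip on the upright axis of the brass scale sleeve (ribbed cylinder 52 mm across, top 52 mm above the console), 36 mm above the console's top, 86 mm above the table. Console: teak box 280 x 190 x 50 mm, metal top, sleeve near its far end, keys in a row near the robot's end; it stands left or right of the bed, the mat on the other side
- sleeve (a joint): sleeve angle, rad, growing clockwise from above, a detent each 0.5236 rad (30 deg), about 0.1 N m: 0 = number 0 ... 2.618 = number 5 ... up to 7. On the white disc under it each number has a tick and that many dots; the steel pointer at the sleeve's foot and the dark line on its top point to the set number; 0 is on the robot's side
- key_large_top (a point): top centre of the middle of the console's three round wooden push keys, 44 mm across, 23 mm above the console's top, point moves with the key; the keys' centres are about 60 mm apart
- key_large (a joint): travel of that key, m: 0 = up, 0.007 = fully down (about 5 N); it springs back
- key_small_top (a point): top centre of the right (-y) of the console's three round wooden push keys, 22 mm across, 23 mm above the console's top, point moves with the key; the keys' centres are about 60 mm apart
- key_small (a joint): travel of that key, m: 0 = up, 0.007 = fully down (about 5 N); it springs back
- key_medium_top (a point): top centre of the left (+y) of the console's three round wooden push keys, 34 mm across, 23 mm above the console's top, point moves with the key; the keys' centres are about 60 mm apart
- key_medium (a joint): travel of that key, m: 0 = up, 0.007 = fully down (about 5 N); it springs back
- cymbal: bronze ceng-ceng cymbal, disc 110 mm across with a wooden stub, 44 mm high; a bystander. Origin under its middle
- mallet: two-headed wooden mallet, 200 mm long, lying; a bystander. Origin under its middle
- rod: brass rod, 160 mm long, 12 mm thick; a bystander. Origin under its middle
- block: pale sandstone rubbing block 90 x 50 x 32 mm; a bystander. Origin under its middle
- fork: steel tuning fork, 180 mm long, 9 mm thick; a bystander. Origin under its middle
- fileblock: dark wooden sanding block 110 x 35 x 28 mm; a bystander. Origin under its middle

How it is judged:
By the outcome, as a careful person would: the job done as asked, in the order asked, and still so for the second after the job is handed in, with the robot touching nothing.
Of bar1, bar2, bar3 only 2 to 3 are there at a start; the rules pass over those that are not, and their reading is None.
At some moment in a run one of bar1, bar2, bar3 may be knocked a few centimetres aside while the robot is not near it.
Once in a run the grip may slacken for a moment while it holds something.
It also fails if it takes over 192 s, if anything falls off the work surface, if the arm or the gripper's body presses on something with over 40 N, if the wrist force passes 120 N, or if a joint passes its speed limit or range.

## Working session

There is one attempt and no reset: what is moved stays moved. The work goes in short steps, Python scripts to look and compute and a tool call to move; the robot and the scene stay as the last step left them, time stands still between calls to the robot, and variables do not carry over. Pictures are saved under pics/ and viewed, at most 14 in all, crops included, and the job is handed in when it is done.

Besides the shell and the picture viewer there is one more tool, called after "Call:" as name([rows], argument=value, ...), one row to a line, values as JSON. move_arm: Moves the arm, as the interface text tells. Its arguments: {"type":"object","properties":{"moves":{"type":"array"},"jaw":{"type":"number"},"squeeze":{"type":"number"}},"required":["moves"]}

```bash
ls; mkdir -p pics; cat > h.py <<'E'
import numpy as np, cv2
from scipy.spatial.transform import Rotation as R
from cell import manip, viewer
def cam(n,save=None):
    c=viewer.camera(n)
    if save: cv2.imwrite('pics/'+save,c['frame'])
    np.savez('last_%s.npz'%n,**{k:np.array(v) for k,v in c.items()})
    return c
def rot(c):
    o=np.array(c['orientation'],float)
    return o if o.shape==(3,3) else R.from_euler('xyz',o).as_matrix()
def plane(c,u,v,z):
    d=rot(c)@np.array([(u-c['cx'])/c['fx'],(v-c['cy'])/c['fy'],1]); o=np.array(c['origin'],float)
    return o+d*(z-o[2])/d[2]
def cloud(c):
    v,u=np.mgrid[0:480,0:640]; z=c['z_map']
    p=np.stack([(u-c['cx'])/c['fx']*z,(v-c['cy'])/c['fy']*z,z],-1)
    return p@rot(c).T+np.array(c['origin'],float)
def proj(c,p):
    q=rot(c).T@(np.array(p,float)-np.array(c['origin'],float)); return q[0]/q[2]*c['fx']+c['cx'],q[1]/q[2]*c['fy']+c['cy']
E
python3 - <<'E'
from h import *
for n in('top','scene'):
    c=cam(n,n+'0.png'); print(n,c['fx'],c['cx'],c['cy'],c['origin'],c['orientation'],(c['z_map']>0).mean())
print(manip.read_state(),manip.grasp_offset)
E
```

```text
pics
top 533.2794455149228 327.98900150718316 248.62309951566857 [ 384.89644416    9.30293523 1387.42827081] [-2.98669676 -0.01541058 -1.59504913] 0.9957454427083333
scene 528.5584966676936 319.6189123451062 239.94727090728023 [1608.5094344  -714.14577399 1221.50369696] [-2.30727632 -0.01891583  0.99765629] 0.9959537760416667
{'clock': 0.1, 'joints': array([-1.20959078e+00,  3.00392707e-01,  1.52150155e+00, -1.54582760e-05,
        1.32070191e+00, -6.66507107e-02]), 'qd': array([ 0.00043197, -0.00121994, -0.00389137, -0.00047859, -0.00025346,
       -0.00149577]), 'effort': array([ 1.21574834e-03, -5.32643938e+01, -3.53284335e+01,  7.10244407e-02,
        2.35128589e-02, -6.61844911e-05]), 'eef_pos': array([ 228.09375544, -500.22108042,  204.96297701]), 'eef_rot': array([-3.14059037e+00, -5.18950586e-05,  4.27860064e-01]), 'wrist_force': array([0.34587971, 0.27030215, 0.90149396]), 'moment': array([-0.03438233,  0.04244472, -0.02319892]), 'finger_force': 0.0, 'finger_gap': 94.01317976549988} 18.8
```

View pics/top0.png

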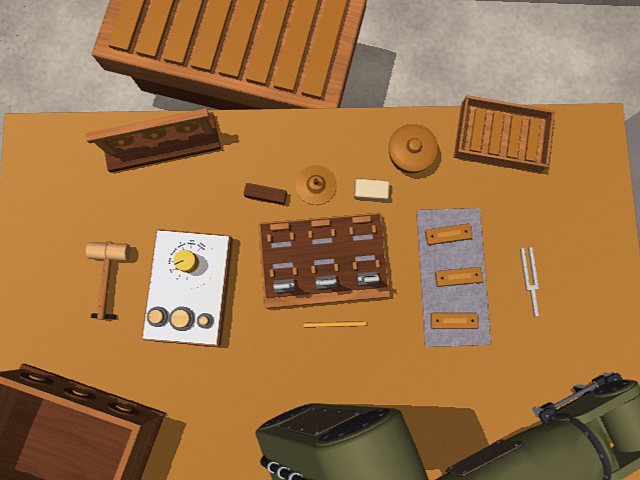

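View pics/scene0.png

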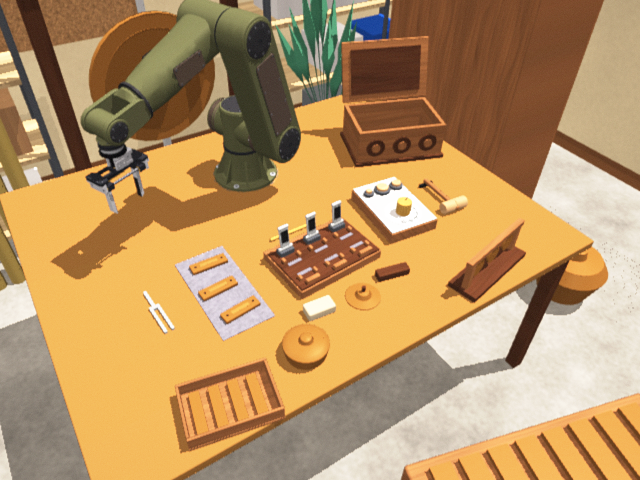

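The top view shows three bars on the mat at about (449,234), (459,277) and (455,321). The bed is centred near (325,262) with its three straps open toward the robot. On the console, the sleeve is at (184,261) and the keys are at (157,317), (181,319) and (205,321). The scene view agrees: the bars are at (209,264), (218,288) and (240,309).

```bash
cat > m1.py <<'E'
from h import *
def load(n):
    d=np.load('last_%s.npz'%n); return {k:d[k] for k in d}
def tri(a,pa,b,pb):
    A=[];o=[]
    for c,(u,v) in((a,pa),(b,pb)):
        d=rot(c)@np.array([(u-c['cx'])/c['fx'],(v-c['cy'])/c['fy'],1]);A.append(d/np.linalg.norm(d));o.append(np.array(c['origin']))
    M=sum(np.eye(3)-np.outer(d,d) for d in A); return np.linalg.solve(M,sum((np.eye(3)-np.outer(d,d))@q for d,q in zip(A,o)))
def bars(c,box):
    x0,y0,x1,y1=box; hsv=cv2.cvtColor(c['frame'],cv2.COLOR_BGR2HSV)
    m=((hsv[...,1]>110)).astype(np.uint8); k=np.zeros_like(m); k[y0:y1,x0:x1]=m[y0:y1,x0:x1]
    cs,_=cv2.findContours(k,cv2.RETR_EXTERNAL,cv2.CHAIN_APPROX_NONE)
    return [cv2.minAreaRect(q) for q in cs if cv2.contourArea(q)>200]
E
python3 - <<'E'
from m1 import *
t=load('top');s=load('scene')
print(rot(t).round(2).tolist())
P=cloud(t)
B=bars(t,(421,214,479,342))
for r in B:
    (u,v)=r[0]; bp=cv2.boxPoints(r); e=[plane(t,*p,18)[:2] for p in bp]
    i=int(np.argmax([np.linalg.norm(e[1]-e[0]),np.linalg.norm(e[2]-e[1])])); d=e[i+1]-e[i]
    print('bar',r,plane(t,u,v,18).round(1),'yaw',np.degrees(np.arctan2(d[1],d[0])).round(1),'len',[np.linalg.norm(e[1]-e[0]).round(),np.linalg.norm(e[2]-e[1]).round()],'depthz',P[int(v),int(u)].round(1))
for (a,b) in [((449,234),(240,309)),((459,277),(218,288)),((455,321),(209,264))]: print('tri',tri(t,a,s,b).round(1))
for n,p in dict(sleeve=(184,261),kM=(157,317),kL=(181,319),kS=(205,321),con=(195,270),bed=(325,250),bedfl=(266,303),bedfr=(390,293),mat=(440,300)).items(): print(n,P[p[1],p[0]].round(1))
im=cv2.resize(t['frame'][200:350,130:400],None,fx=2.9,fy=2.9,interpolation=cv2.INTER_CUBIC);cv2.imwrite('pics/t1.png',im)
E
```

```text
[[-0.02, -0.99, 0.15], [-1.0, 0.02, -0.02], [0.02, -0.15, -0.99]]
bar ((454.0, 320.5), (15.0, 46.0), 90.0) [ 405.3 -334.4   18. ] yaw -91.4 len [np.float64(118.0), np.float64(38.0)] depthz [ 406.6 -333.9   20.2]
bar ((457.0641174316406, 276.4224853515625), (15.453882217407227, 43.469966888427734), 84.5596694946289) [ 518.1 -349.2   18. ] yaw -85.9 len [np.float64(114.0), np.float64(40.0)] depthz [ 519.3 -349.5   16.5]
bar ((448.1899719238281, 233.82997131347656), (15.273507118225098, 45.39625930786133), 81.8698959350586) [ 630.5 -332.8   18. ] yaw -83.0 len [np.float64(120.0), np.float64(41.0)] depthz [ 632.3 -331.8   20.5]
tri [ 631.2 -337.2   10.4]
tri [ 517.4 -356.6    8.4]
tri [ 404.8 -338.     8.2]
sleeve [562.2 333.5 103.5]
kM [430.2 403.6  75.3]
kL [424.1 346.   73. ]
kS [417.9 288.1  71.5]
con [546.2 319.2  49.8]
bed [591.4  -8.8  39.5]
bedfl [460.4 143.4  31.7]
bedfr [ 480.6 -176.    -0.6]
mat [ 459.  -304.3    5.6]
```

View pics/t1.png

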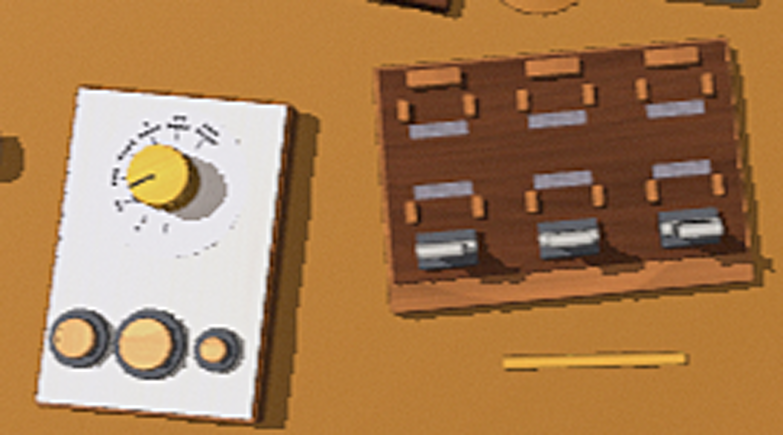

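In the enlarged crop, the console's sleeve is at crop (160,177) with its line pointing left, around number 2. The bed's three straps, at crop (446,248), (570,238) and (691,228), are all open. I'll start by moving the wrist camera over the mat.

Call:
move_arm([
  [0.06,-0.02,0,-0.15],
  [0.12,-0.04,0,-0.3],
  [0.18,-0.06,0,-0.45],
  [0.23,-0.078,0,-0.6],
  [0.23,-0.078,0,-0.75],
  [0.23,-0.078,0,-0.9],
  [0.23,-0.078,0,-1.05],
  [0.23,-0.078,0,-1.143],
  [0.23,-0.078,0,-1.143],
  [0.23,-0.078,0,-1.143],
], jaw=0.07)

```text
clock: 1.1
eef_pos: [405.0, -334.0, 205.3]
eef_rot: [-3.141, -0.0, 1.568]
wrist_force: [0.5, 0.2, -0.0]
finger_gap: 69.9
finger_force: 0.0
```

```bash
cat >> h.py <<'E'
def to(x,y,z,yaw=None):
    s=manip.read_state(); r,p,w=s['eef_rot']; M=R.from_euler('xyz',s['eef_rot']).as_matrix()
    d=M.T@(np.array([x,y,z])-s['eef_pos'])/1000
    t=0 if yaw is None else -(yaw-w)
    print('to',(x,y,z),'shift',d.round(4),'turn',round((t+np.pi)%(2*np.pi)-np.pi,3))
E
python3 - <<'E'
from h import *
c=cam('wrist','w0.png'); s=manip.read_state()
print(s['eef_pos'],s['eef_rot'],s['joints'],s['clock']); print(c['fx'],c['origin'],c['orientation'],rot(c).round(2).tolist())
E
```

```text
[ 405.00618717 -334.03344339  205.30955704] [-3.14136990e+00 -2.05830823e-04  1.56792598e+00] [-7.59429343e-01  2.44491013e-01  1.59169318e+00 -3.33734396e-06
  1.30571173e+00 -7.56558145e-01] 1.15
414.0852427948906 [ 405.83508647 -256.12329895  384.38129372] [ 2.87108577e+00  1.23184787e-03 -2.86401097e-03] [[1.0, -0.0, -0.0], [-0.0, -0.96, -0.27], [-0.0, 0.27, -0.96]]
```

View pics/w0.png

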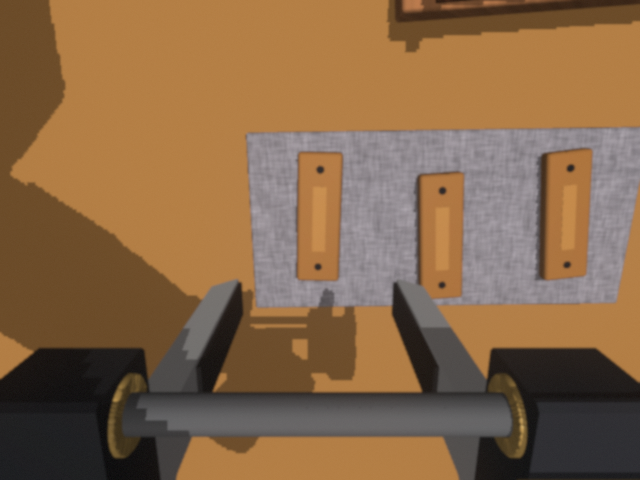

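The wrist view shows the three bars at about (320,216), (441,235) and (567,213), with no overlap, on the grey mat. The open fingers are below them in the picture.

```bash
cat >> m1.py <<'E'
def barw(c,zt=18,zmin=12,zmax=25,pr=True,xy=None):
    """bars by colour + height from depth; centre & yaw on plane zt"""
    hsv=cv2.cvtColor(c['frame'],cv2.COLOR_BGR2HSV); P=cloud(c)
    m=((hsv[...,1]>110)&(P[...,2]>zmin)&(P[...,2]<zmax)).astype(np.uint8)
    m=cv2.morphologyEx(m,cv2.MORPH_OPEN,np.ones((5,5)))
    m=cv2.morphologyEx(m,cv2.MORPH_CLOSE,np.ones((9,9)))
    cs,_=cv2.findContours(m,cv2.RETR_EXTERNAL,cv2.CHAIN_APPROX_NONE); out=[]
    for q in cs:
        if cv2.contourArea(q)<800: continue
        w=np.array([plane(c,*p[0],zt)[:2] for p in q],np.float32)
        r=cv2.minAreaRect(w); b=cv2.boxPoints(r); e=[b[1]-b[0],b[2]-b[1]]; d=e[int(np.linalg.norm(e[1])>np.linalg.norm(e[0]))]
        k=np.zeros_like(m); cv2.drawContours(k,[q],-1,1,-1); k=cv2.erode(k,np.ones((5,5)))
        g=P[k>0]; yaw=np.degrees(np.arctan2(d[1],d[0]))%180
        if not(60<max(r[1])<160 and 30<min(r[1])<60): continue
        out.append((np.array(r[0]),yaw)); 
        if pr: print('bar',np.round(r[0],1),'size',np.round(r[1],1),'yaw',yaw.round(1),'depth med z',np.median(g[:,2]).round(1),'mean',g.mean(0).round(1))
    return out
E
python3 - <<'E'
from m1 import *
w=load('wrist'); t=load('top'); barw(w); P=cloud(w); print('mat',P[215,380].round(1),'table',P[60,200].round(1))
# two-view: centre of each bar, top & wrist
for a,b in [((454,320.5),(319.5,216)),((457.1,276.4),(441.5,235)),((448.2,233.8),(567,213))]: print('tri',tri(t,a,w,b).round(1))
E
```

```text
bar [ 518.3 -356. ] size [ 39.  118.4] yaw 94.2 depth med z 17.6 mean [ 518.  -352.    19.1]
bar [ 406.5 -337.5] size [117.8  38.2] yaw 88.6 depth med z 17.8 mean [ 406.6 -334.6   19.7]
bar [ 629.9 -336.4] size [ 40.3 118.3] yaw 97.0 depth med z 17.6 mean [ 629.2 -333.5   18.8]
mat [ 464.2 -337.6    3.9] table [ 305.  -202.     0.5]
tri [ 406.8 -344.8  -24.6]
tri [ 517.8 -350.5   21.4]
tri [ 630.7 -333.1   17.6]
```

Call:
move_arm([
  [0.045,0.022,0,0],
  [0.09,0.045,0,0],
  [0.135,0.068,0,0],
  [0.18,0.09,0,0],
  [0.225,0.113,0,0],
  [0.269,0.135,0,0],
  [0.269,0.135,0,0],
  [0.269,0.135,0,0],
  [0.269,0.135,0,0],
])

```text
clock: 2.05
eef_pos: [539.7, -66.0, 205.4]
eef_rot: [-3.141, 0.0, 1.569]
wrist_force: [-0.5, -0.3, -0.2]
finger_gap: 69.9
finger_force: 0.0
```

```bash
python3 - <<'E'
from m1 import *
w=load('wrist')
for n,a,b in [('near',(320,170),(318,267)),('mid',(442,190.5),(441.5,285)),('far',(571,168),(567,265))]: print(n,((plane(w,*a,18)+plane(w,*b,18))/2).round(1))
c=cam('wrist','w1.png'); cv2.imwrite('pics/w1.png',c['frame']); np.savez('bed1.npz',**{k:np.array(v) for k,v in c.items()})
E
```

```text
near [ 406.9 -339.1   18. ]
mid [ 519.5 -357.4   18. ]
far [ 633.  -337.8   18. ]
```

View pics/w1.png

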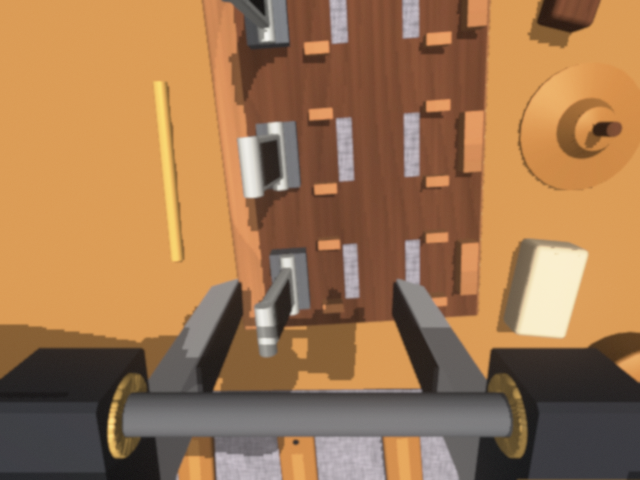

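This wrist view shows the bed: cradle 2's side guides are at (321,114), (325,189), (438,105) and (437,182). Cradle 3 is partly hidden by the fingers and cradle 1 is at the top edge. I'll take a second view further along +y.

Call:
move_arm([
  [0.05,0,0,0],
  [0.1,0,0,0],
  [0.1,0,0,0],
  [0.1,0,0,0],
  [0.1,0,0,0],
])

```text
clock: 2.6
eef_pos: [540.1, 33.4, 205.5]
eef_rot: [3.142, 0.0, 1.569]
wrist_force: [-0.2, -1.3, -0.4]
finger_gap: 69.7
finger_force: 0.0
```

```bash
cat > bed.py <<'E'
from m1 import *
def load2(f):
    d=np.load(f); return {k:d[k] for k in d}
def guides(c):
    P=cloud(c); hsv=cv2.cvtColor(c['frame'],cv2.COLOR_BGR2HSV)
    m=((P[...,2]>47)&(P[...,2]<64)&(hsv[...,1]>100)&(hsv[...,2]>120)).astype(np.uint8); m[300:]=0
    n,l,s,ce=cv2.connectedComponentsWithStats(m)
    r=[]
    for i in range(1,n):
        if s[i,4]>60: r.append((ce[i],s[i,4],np.median(P[l==i][:,2]),plane(c,*ce[i],52 if s[i,4]<520 else 58)))
    return r
E
python3 - <<'E'
from bed import *
c=cam('wrist','w2.png'); np.savez('bed2.npz',**{k:np.array(v) for k,v in c.items()})
for f in('bed1.npz','bed2.npz'):
    print(f)
    for g in guides(load2(f)): print(g[0].round(1),g[1],g[2].round(1),g[3].round(1))
E
```

```text
bed1.npz
[476.9  12.9] 562 53.7 [653.7  88.4  58. ]
[438.5  38.3] 336 51.7 [629.3  73.1  52. ]
[316.6  47.4] 310 51.8 [539.9  67.1  52. ]
[437.7 104.9] 281 51.7 [632.3  26.6  52. ]
[320.9 113.3] 254 51.8 [543.1  20.6  52. ]
[472.8 140.6] 1183 53.6 [6.595e+02 2.000e-01 5.800e+01]
[437.  180.3] 250 51.6 [636.1 -30.9  52. ]
[325.6 187.7] 239 51.7 [546.9 -36.8  52. ]
[436.5 236.3] 250 51.5 [639.2 -77.4  52. ]
[329.2 243.5] 230 51.7 [550.1 -83.5  52. ]
[468.8 266.9] 964 53.5 [ 666.3 -102.2   58. ]
[439.1 296.9] 74 50.9 [ 645.5 -131.8   52. ]
bed2.npz
[428.5  97.4] 278 51.8 [625.3 131.3  52. ]
[311.2 105.9] 261 51.8 [536.  125.3  52. ]
[463.8 133.5] 1204 53.6 [652.6 104.8  58. ]
[428.5 173.5] 260 51.5 [629.3  73.8  52. ]
[316.4 181.2] 234 51.7 [539.9  67.8  52. ]
[428. 230.] 243 51.5 [632.2  27.3  52. ]
[320.3 237.2] 229 51.6 [543.1  21.3  52. ]
[460.6 260.7] 980 53.5 [659.5   2.5  58. ]
[433.7 293.6] 96 51.3 [641.1 -29.4  52. ]
[323.4 297.8] 64 51.1 [545.8 -33.2  52. ]
```

View pics/w2.png

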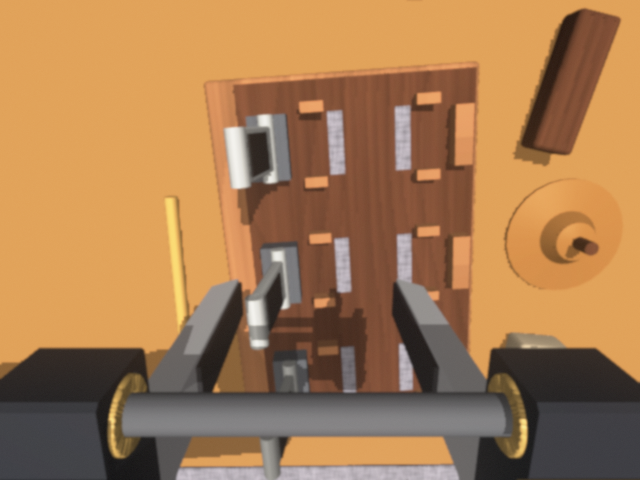

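The second view shows cradle 1's guides at (311,106), (428,97), (316,181) and (428,173). Guide tops come out at 51.7 mm, against 52 expected. Cradle 1 is at (582.6, 99.5) and cradle 2 at (589.6, −5.1), 104.9 mm apart with a bed yaw of 3.85°. That puts cradle 3 at (596.5, −109.5). I'll go back for the near bar.

```bash
python3 - <<'E'
from h import *
to(406.7,-338.5,80,1.546)
E
```

```text
to (406.7, -338.5, 80) shift [-0.3721 -0.1326  0.1255] turn 0.023
```

Call:
move_arm([
  [-0.045,-0.016,0,0],
  [-0.09,-0.032,0,0],
  [-0.135,-0.048,0,0],
  [-0.18,-0.064,0,0.023],
  [-0.225,-0.08,0,0.023],
  [-0.27,-0.096,0.02,0.023],
  [-0.315,-0.112,0.05,0.023],
  [-0.36,-0.128,0.08,0.023],
  [-0.372,-0.1326,0.11,0.023],
  [-0.372,-0.1326,0.125,0.023],
  [-0.372,-0.1326,0.125,0.023],
  [-0.372,-0.1326,0.125,0.023],
])

```text
clock: 3.85
eef_pos: [407.3, -337.7, 81.1]
eef_rot: [3.141, 0.0, 1.547]
wrist_force: [-0.3, 0.7, 1.0]
finger_gap: 70.1
finger_force: 0.0
```

```bash
python3 - <<'E'
from m1 import *
c=cam('wrist','w3.png'); barw(c); to(406.7,-338.5,6.5,1.546)
t=cam('top'); 
for r in bars(t,(421,214,479,342)): print('top',plane(t,*r[0],18).round(1))
E
```

```text
bar [ 518.1 -355.6] size [ 39.4 118.7] yaw 94.0 depth med z 17.7 mean [ 517.  -348.    18.4]
bar [ 406.7 -337.7] size [118.3  38.7] yaw 88.9 depth med z 17.8 mean [ 406.8 -333.7   18.6]
to (406.7, -338.5, 6.5) shift [-0.0009 -0.0011  0.0751] turn 0.001
top [ 405.9 -311.3   18. ]
top [ 518.  -349.2   18. ]
top [ 630.5 -332.8   18. ]
```

Call:
move_arm([
  [-0.0005,-0.0006,0.025,0],
  [-0.0005,-0.0006,0.05,0],
  [-0.0005,-0.0006,0.065,0],
  [-0.0005,-0.0006,0.0745,0],
  [-0.0005,-0.0006,0.0745,0],
  [-0.0005,-0.0006,0.0745,0],
])

```text
clock: 4.55
eef_pos: [407.4, -337.8, 7.0]
eef_rot: [3.141, 0.001, 1.548]
wrist_force: [-0.0, -0.4, 0.7]
finger_gap: 70.2
finger_force: 0.0
```

Call:
move_arm([
  [0,0,0,0],
  [0,0,0,0],
  [0,0,0,0],
  [0,0,0,0],
  [0,0,0,0],
  [0,0,0,0],
], jaw=0.02, squeeze=45)

```text
clock: 5.15
eef_pos: [406.9, -337.6, 6.2]
eef_rot: [-3.142, 0.0, 1.548]
wrist_force: [-0.9, 0.8, 5.0]
finger_gap: 39.2
finger_force: 45.0
```

```bash
python3 - <<'E'
from h import *
s=manip.read_state(); print(s['eef_pos'],s['finger_gap'],s['finger_force'],s['wrist_force'])
E
```

```text
[ 406.86100106 -337.56699413    6.15105178] 39.24339164592918 45.001346468925476 [-0.88233845  0.76361206  4.95827512]
```

Call:
move_arm([
  [0,0,-0.03,0],
  [0,0,-0.06,0],
  [0,0,-0.09,0],
  [0.01,0.03,-0.09,0.15],
  [0.02,0.06,-0.09,0.3],
  [0.03,0.09,-0.09,0.45],
  [0.04,0.12,-0.09,0.6],
  [0.05,0.15,-0.09,0.75],
  [0.06,0.18,-0.09,0.9],
  [0.07,0.19,-0.09,1.05],
  [0.078,0.19,-0.09,1.2],
  [0.078,0.19,-0.09,1.35],
])

```text
clock: 6.35
eef_pos: [598.4, -262.4, 94.3]
eef_rot: [-3.14, 0.002, 0.193]
wrist_force: [0.3, -0.7, -6.7]
finger_gap: 39.9
finger_force: 4.5
```

Call:
move_arm([
  [0,0,0,0.13],
  [0,0,0,0.13],
  [0,0,0,0.13],
  [0,0,0,0.13],
])

```text
clock: 6.75
eef_pos: [598.4, -263.9, 95.5]
eef_rot: [-3.141, 0.001, 0.071]
wrist_force: [-0.4, -1.1, -6.1]
finger_gap: 39.1
finger_force: 45.0
```

```bash
python3 - <<'E'
from h import *
cam('wrist','w4.png'); to(582.6,99.5,96,0.067)
E
```

```text
to (582.6, 99.5, 96) shift [ 9.600e-03 -3.636e-01 -2.000e-04] turn 0.003
```

View pics/w4.png

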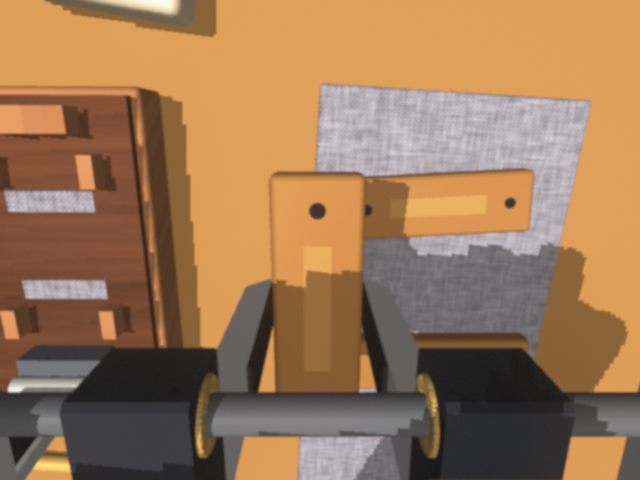

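The near bar is held between the fingers, its far end at (318,172) and its hole at (318,211). The grip force dipped to 4.5 N for a moment during the turn. I'll check how the bar now sits in the fingers.

```bash
cat > held.py <<'E'
from m1 import *
def held(c):
    s=manip.read_state(); P=cloud(c); M=R.from_euler('xyz',s['eef_rot']).as_matrix()
    T=(P-s['eef_pos'])@M   # tool frame
    m=(abs(T[...,1])<24)&(T[...,0]>15)&(T[...,0]<90)&(abs(T[...,2]+12)<25)
    m[:120]=0; q=T[cv2.erode(m.astype(np.uint8),np.ones((5,5)))>0]
    A=np.c_[q[:,:2],np.ones(len(q))]; k=np.linalg.lstsq(A,q[:,2],rcond=None)[0]
    k=np.linalg.lstsq(A[abs(A@k-q[:,2])<3],q[abs(A@k-q[:,2])<3,2],rcond=None)[0]
    print('top plane: tip-to-top z',k[2].round(1),'pitch slope',k[0].round(3),'roll',k[1].round(3),'far end x',T[m][:,0].max().round(1),'p99',np.percentile(T[m][:,0],99.5).round(1),'y',np.percentile(q[:,1],[1,99]).round(1),'mid-axis yaw',np.polyfit(q[:,0],q[:,1],1)[0].round(3))
E
python3 -c "
from held import *
held(load('wrist'))"
```

```text
top plane: tip-to-top z -11.6 pitch slope 0.009 roll 0.001 far end x 59.5 p99 59.4 y [-18.2  18.5] mid-axis yaw 0.004
```

Call:
move_arm([
  [0.002,-0.04,0,0.003],
  [0.004,-0.085,0,0.003],
  [0.005,-0.13,0,0.003],
  [0.006,-0.175,0,0.003],
  [0.007,-0.22,0,0.003],
  [0.008,-0.265,0,0.003],
  [0.0092,-0.31,0,0.003],
  [0.0096,-0.35,0,0.003],
  [0.0096,-0.3636,0,0.003],
  [0.0096,-0.3636,0,0.003],
  [0.0096,-0.3636,0,0.003],
  [0.0096,-0.3636,0,0.003],
])

```text
clock: 8.0
eef_pos: [583.7, 98.2, 95.9]
eef_rot: [3.141, 0.0, 0.064]
wrist_force: [1.2, -0.1, -6.5]
finger_gap: 39.6
finger_force: 45.0
```

```bash
python3 - <<'E'
from bed import *
from held import held
c=cam('wrist','w5.png'); held(c)
for g in guides(c): print(g[0].round(1),g[1],g[2].round(1),g[3].round(1))
to(582.6,99.5,43,0.067)
E
```

```text
top plane: tip-to-top z -11.8 pitch slope 0.01 roll 0.0 far end x 59.6 p99 59.5 y [-18.2  18.7] mid-axis yaw -0.004
[315.6 138.7] 2434 53.8 [655.  103.5  58. ]
[516.5 138.5] 2512 53.8 [661.7   1.3  58. ]
[261.8 189.4] 506 51.8 [626.3 130.8  52. ]
[370.3 188.3] 322 51.7 [630.7  72.3  52. ]
[455.  189.4] 556 51.7 [633.8  28.6  58. ]
[562.3 188.8] 543 51.7 [637.7 -27.6  58. ]
to (582.6, 99.5, 43) shift [-0.001  -0.0014  0.0529] turn -0.003
```

Call:
move_arm([
  [-0.0008,-0.001,0.02,0],
  [-0.0008,-0.001,0.038,0],
  [-0.0008,-0.001,0.046,0],
  [-0.0008,-0.001,0.05,0],
  [-0.0008,-0.001,0.0525,0],
  [-0.0008,-0.001,0.0525,0],
  [-0.0008,-0.001,0.0525,0],
])

```text
clock: 8.75
eef_pos: [583.3, 100.3, 44.3]
eef_rot: [-3.142, -0.002, 0.065]
wrist_force: [-0.1, -1.0, -2.9]
finger_gap: 39.7
finger_force: 45.0
```

Call:
move_arm([
  [0,0,0,0],
  [0,0,0,0],
  [0,0,0,0],
  [0,0,0,0],
  [0,0,0,0],
], jaw=0.056)

```text
clock: 9.25
eef_pos: [582.8, 100.5, 43.6]
eef_rot: [-3.142, -0.0, 0.065]
wrist_force: [0.1, -0.4, -0.1]
finger_gap: 55.9
finger_force: 0.0
```

Call:
move_arm([
  [0,0,-0.03,0],
  [0,0,-0.07,0],
  [0,0,-0.11,0],
  [0,0,-0.11,0],
  [0,0,-0.11,0],
])

```text
clock: 9.75
eef_pos: [582.9, 100.5, 153.9]
eef_rot: [-3.142, -0.001, 0.065]
wrist_force: [-0.3, 0.6, -0.0]
finger_gap: 56.0
finger_force: 0.0
```

```bash
python3 - <<'E'
from m1 import *
c=cam('wrist','w6.png'); barw(c,54,48,58); P=cloud(c); print(plane(c,*[316,150],54))
to(518.3,-355.8,95,1.641)
t=cam('top')
for r in bars(t,(421,214,479,342)): print('top',plane(t,*r[0],18).round(1),r)
E
```

```text
[645.04519798 105.25467303  54.        ]
to (518.3, -355.8, 95) shift [-0.0935  0.4511  0.0578] turn -1.576
top [ 518.  -349.2   18. ] ((457.05908203125, 276.46319580078125), (15.494556427001953, 43.46565628051758), 84.64418029785156)
top [ 630.5 -332.8   18. ] ((448.1899719238281, 233.82997131347656), (15.273506164550781, 45.39625930786133), 81.8698959350586)
```

View pics/w6.png

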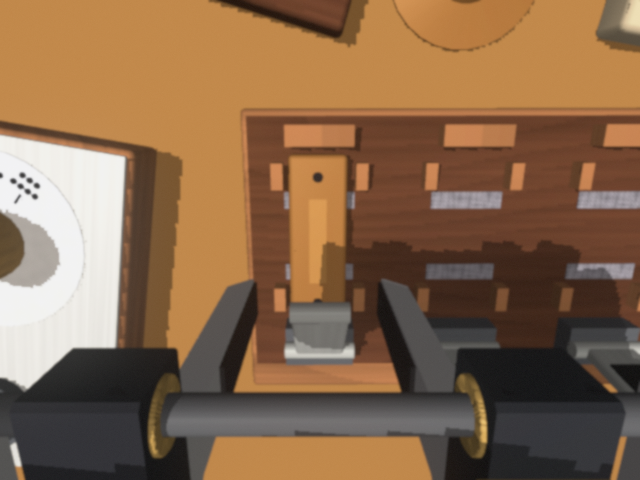

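The bar lies flat in cradle 1, with its far end at (318,155) and centred between its guides. The middle bar hasn't moved, so it's next.

Call:
move_arm([
  [-0.009,0.045,0,-0.15],
  [-0.018,0.09,0,-0.3],
  [-0.027,0.135,0,-0.45],
  [-0.037,0.18,0,-0.6],
  [-0.046,0.225,0,-0.75],
  [-0.056,0.27,0,-0.9],
  [-0.065,0.315,0,-1.05],
  [-0.074,0.36,0,-1.2],
  [-0.084,0.405,0.02,-1.35],
  [-0.0935,0.4511,0.04,-1.5],
  [-0.0935,0.4511,0.058,-1.576],
  [-0.0935,0.4511,0.058,-1.576],
], jaw=0.07)

```text
clock: 11.05
eef_pos: [516.5, -355.8, 91.1]
eef_rot: [-3.136, -0.005, 1.641]
wrist_force: [-0.2, 1.0, 0.4]
finger_gap: 70.3
finger_force: 0.0
```

Call:
move_arm([
  [0,0,0,0],
  [0,0,0,0],
])

```text
clock: 11.25
eef_pos: [519.3, -355.0, 96.4]
eef_rot: [3.141, 0.001, 1.639]
wrist_force: [1.1, 0.5, -0.1]
finger_gap: 70.0
finger_force: 0.0
```

```bash
python3 - <<'E'
from m1 import *
c=cam('wrist','w7.png'); barw(c)
to(518.2,-355.8,6.5,1.642)
E
```

```text
bar [ 519.6 -356.2] size [ 38.7 118.1] yaw 94.3 depth med z 17.8 mean [ 519.3 -352.2   18.9]
bar [ 630.7 -336.7] size [ 39.8 117.9] yaw 97.1 depth med z 17.7 mean [ 630.  -332.9   18.6]
to (518.2, -355.8, 6.5) shift [-0.0006 -0.0013  0.0901] turn -0.003
```

Call:
move_arm([
  [-0.0006,-0.0004,0.03,-0.003],
  [-0.0006,-0.0004,0.06,-0.003],
  [-0.0006,-0.0004,0.08,-0.003],
  [-0.0006,-0.0004,0.089,-0.003],
  [-0.0006,-0.0004,0.089,-0.003],
  [-0.0006,-0.0004,0.089,-0.003],
])

```text
clock: 11.9
eef_pos: [518.9, -356.6, 7.9]
eef_rot: [3.14, 0.001, 1.644]
wrist_force: [-0.4, -0.2, -0.0]
finger_gap: 70.1
finger_force: 0.0
```

Call:
move_arm([
  [0,0,0,0],
  [0,0,0,0],
  [0,0,0,0],
  [0,0,0,0],
  [0,0,0,0],
  [0,0,0,0],
], jaw=0.02, squeeze=45)

```text
clock: 12.5
eef_pos: [518.5, -356.5, 6.8]
eef_rot: [3.141, 0.0, 1.644]
wrist_force: [0.7, 0.4, 3.9]
finger_gap: 39.2
finger_force: 45.0
```

Call:
move_arm([
  [0,0,-0.03,0],
  [0,0,-0.06,0],
  [0,0,-0.09,0],
  [0.015,0.015,-0.09,0.15],
  [0.03,0.03,-0.09,0.3],
  [0.045,0.045,-0.09,0.45],
  [0.06,0.06,-0.09,0.6],
  [0.075,0.075,-0.09,0.75],
  [0.09,0.085,-0.09,0.9],
  [0.095,0.085,-0.09,1.05],
  [0.095,0.085,-0.09,1.2],
  [0.095,0.085,-0.09,1.35],
])

```text
clock: 13.7
eef_pos: [595.6, -254.9, 95.4]
eef_rot: [-3.14, 0.002, 0.288]
wrist_force: [0.3, -0.1, -5.1]
finger_gap: 39.6
finger_force: 45.0
```

Call:
move_arm([
  [0,0,0,0.15],
  [0,0,0,0.225],
  [0,0,0,0.225],
  [0,0,0,0.225],
])

```text
clock: 14.1
eef_pos: [595.8, -255.3, 95.9]
eef_rot: [-3.141, 0.001, 0.071]
wrist_force: [-0.1, 0.3, -4.2]
finger_gap: 39.3
finger_force: 45.0
```

```bash
python3 - <<'E'
from held import *
held(cam('wrist')); to(589.6,-5.1,96,0.067)
E
```

```text
top plane: tip-to-top z -11.3 pitch slope 0.011 roll 0.001 far end x 59.6 p99 59.5 y [-18.4  18.6] mid-axis yaw -0.039
to (589.6, -5.1, 96) shift [ 1.150e-02 -2.501e-01  1.000e-04] turn 0.004
```

Call:
move_arm([
  [0.002,-0.04,0,0.004],
  [0.004,-0.085,0,0.004],
  [0.006,-0.13,0,0.004],
  [0.008,-0.175,0,0.004],
  [0.01,-0.22,0,0.004],
  [0.0115,-0.245,0,0.004],
  [0.0115,-0.25,0,0.004],
  [0.0115,-0.25,0,0.004],
  [0.0115,-0.25,0,0.004],
])

```text
clock: 15.05
eef_pos: [590.4, -6.2, 96.4]
eef_rot: [3.141, 0.0, 0.065]
wrist_force: [0.2, 0.8, -4.9]
finger_gap: 39.5
finger_force: 45.0
```

```bash
python3 - <<'E'
from bed import *
from held import held
c=cam('wrist','w8.png'); held(c)
for g in guides(c): print(g[0].round(1),g[1],g[2].round(1),plane(c,*g[0],52).round(1))
to(589.8,-5,43,0.067)
E
```

```text
top plane: tip-to-top z -11.4 pitch slope 0.009 roll 0.0 far end x 59.7 p99 59.5 y [-18.5  18.4] mid-axis yaw 0.013
[115.2 138.4] 2513 53.9 [654.8 104.1  52. ]
[316.3 138.4] 2465 53.8 [661.6  -1.1  52. ]
[515.6 138. ] 2512 53.7 [ 668.6 -105.4   52. ]
[125.6 230.1] 9793 54.8 [605.2 101.6  52. ]
[ 70.1 189.4] 559 51.8 [626.1 130.3  52. ]
[176.9 189.3] 548 51.8 [629.9  72.5  52. ]
[262.5 188.2] 478 51.8 [633.6  26.2  52. ]
[371.2 187.8] 407 51.9 [637.6 -32.4  52. ]
[455.2 188.4] 591 51.7 [640.2 -77.9  52. ]
[561.2 188.3] 664 51.6 [ 644.  -135.1   52. ]
to (589.8, -5, 43) shift [-0.0005 -0.0014  0.0534] turn -0.003
```

Call:
move_arm([
  [-0.0005,-0.001,0.02,0],
  [-0.0005,-0.001,0.038,0],
  [-0.0005,-0.001,0.046,0],
  [-0.0005,-0.001,0.05,0],
  [-0.0005,-0.001,0.0527,0],
  [-0.0005,-0.001,0.0527,0],
  [-0.0005,-0.001,0.0527,0],
])

```text
clock: 15.8
eef_pos: [590.4, -4.6, 44.5]
eef_rot: [3.141, -0.002, 0.065]
wrist_force: [-0.6, -1.0, -1.5]
finger_gap: 39.3
finger_force: 45.0
```

Call:
move_arm([
  [0,0,0,0],
  [0,0,0,0],
  [0,0,0,0],
  [0,0,0,0],
  [0,0,0,0],
], jaw=0.056)

```text
clock: 16.3
eef_pos: [589.9, -4.3, 43.8]
eef_rot: [-3.142, -0.0, 0.065]
wrist_force: [-0.2, 0.1, -0.4]
finger_gap: 56.2
finger_force: 0.0
```

Call:
move_arm([
  [0,0,-0.03,0],
  [0,0,-0.07,0],
  [0,0,-0.11,0],
  [0,0,-0.11,0],
  [0,0,-0.11,0],
])

```text
clock: 16.8
eef_pos: [590.0, -4.3, 154.2]
eef_rot: [3.141, -0.001, 0.065]
wrist_force: [0.3, 0.9, -0.9]
finger_gap: 56.5
finger_force: 0.0
```

```bash
python3 - <<'E'
from m1 import *
c=cam('wrist','w9.png'); 
to(630.5,-336.5,95,1.695)
t=cam('top')
for r in bars(t,(421,214,479,342)): print('top',plane(t,*r[0],18).round(1),r)
E
```

```text
to (630.5, -336.5, 95) shift [0.0194 0.3342 0.058 ] turn -1.63
top [ 630.5 -332.8   18. ] ((448.1899719238281, 233.82997131347656), (15.273506164550781, 45.39625930786133), 81.8698959350586)
```

View pics/w9.png

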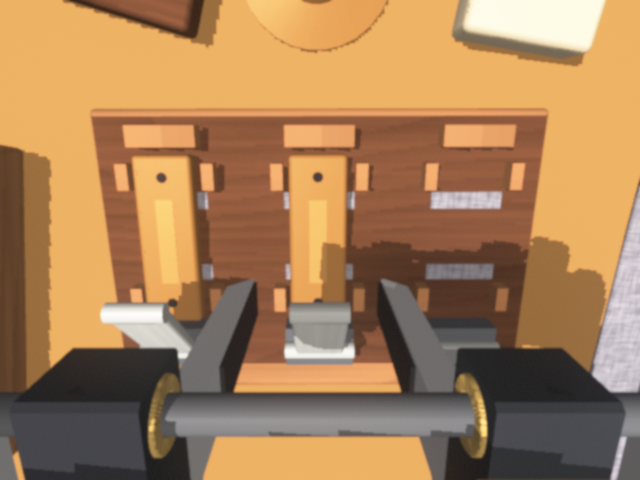

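Bar 2 lies flat in cradle 2 at (318,230), and bar 1 is still seated at (165,240). The far bar hasn't moved, so I'll fetch it now.

Call:
move_arm([
  [0.002,0.034,0,-0.15],
  [0.004,0.07,0,-0.3],
  [0.006,0.105,0,-0.45],
  [0.008,0.14,0,-0.6],
  [0.01,0.175,0,-0.75],
  [0.012,0.21,0,-0.9],
  [0.014,0.245,0,-1.05],
  [0.016,0.28,0,-1.2],
  [0.018,0.31,0.02,-1.35],
  [0.0194,0.3342,0.04,-1.5],
  [0.0194,0.3342,0.058,-1.63],
  [0.0194,0.3342,0.058,-1.63],
], jaw=0.07)

```text
clock: 18.1
eef_pos: [629.0, -336.2, 90.8]
eef_rot: [-3.136, -0.005, 1.696]
wrist_force: [-0.7, 0.1, -0.1]
finger_gap: 69.9
finger_force: 0.0
```

Call:
move_arm([
  [0,0,0,0],
  [0,0,0,0],
  [0,0,0,0],
])

```text
clock: 18.4
eef_pos: [631.3, -336.2, 97.0]
eef_rot: [3.14, 0.001, 1.694]
wrist_force: [-0.8, 0.4, 0.4]
finger_gap: 70.2
finger_force: 0.0
```

```bash
python3 - <<'E'
from m1 import *
c=cam('wrist'); b=barw(c)
to(*b[0][0],6.5,np.radians(b[0][1]))
E
```

```text
bar [ 632.3 -336.5] size [ 38.6 117.3] yaw 97.1 depth med z 17.8 mean [ 631.8 -332.8   18.8]
to (np.float64(632.341552734375), np.float64(-336.473876953125), 6.5) shift [-0.0003  0.001   0.0903] turn -0.001
```

Call:
move_arm([
  [-0.0003,0.0005,0.03,0],
  [-0.0003,0.0005,0.06,0],
  [-0.0003,0.0005,0.08,0],
  [-0.0003,0.0005,0.0893,0],
  [-0.0003,0.0005,0.0893,0],
  [-0.0003,0.0005,0.0893,0],
])

```text
clock: 19.05
eef_pos: [631.9, -337.0, 7.8]
eef_rot: [3.14, 0.001, 1.695]
wrist_force: [0.3, -0.4, 0.5]
finger_gap: 70.3
finger_force: 0.0
```

Call:
move_arm([
  [0,0,0,0],
  [0,0,0,0],
  [0,0,0,0],
  [0,0,0,0],
  [0,0,0,0],
  [0,0,0,0],
], jaw=0.02, squeeze=45)

```text
clock: 19.65
eef_pos: [631.5, -336.8, 6.7]
eef_rot: [3.141, 0.0, 1.695]
wrist_force: [1.1, 0.7, 1.2]
finger_gap: 39.0
finger_force: 45.0
```

Call:
move_arm([
  [0,0,-0.03,0],
  [0,0,-0.06,0],
  [0,0,-0.09,0],
  [0.015,-0.005,-0.09,0.15],
  [0.03,-0.01,-0.09,0.3],
  [0.045,-0.015,-0.09,0.45],
  [0.06,-0.02,-0.09,0.6],
  [0.07,-0.025,-0.09,0.75],
  [0.08,-0.025,-0.09,0.9],
  [0.085,-0.025,-0.09,1.05],
  [0.085,-0.025,-0.09,1.2],
  [0.085,-0.025,-0.09,1.35],
])

```text
clock: 20.85
eef_pos: [595.5, -255.1, 95.6]
eef_rot: [-3.14, 0.001, 0.339]
wrist_force: [-0.4, 0.7, -3.8]
finger_gap: 39.7
finger_force: 45.0
```

Call:
move_arm([
  [0,0,0,0.15],
  [0,0,0,0.276],
  [0,0,0,0.276],
  [0,0,0,0.276],
])

```text
clock: 21.25
eef_pos: [595.7, -255.4, 95.9]
eef_rot: [-3.141, 0.001, 0.073]
wrist_force: [0.0, -0.0, -5.4]
finger_gap: 39.5
finger_force: 45.0
```

```bash
python3 - <<'E'
from bed import *
from held import held
c=cam('wrist');held(c); to(596.7,-109.3,96,0.067)
E
```

```text
top plane: tip-to-top z -11.4 pitch slope 0.011 roll 0.001 far end x 59.6 p99 59.5 y [-18.3  18.6] mid-axis yaw -0.004
to (596.7, -109.3, 96) shift [ 1.150e-02 -1.457e-01  1.000e-04] turn 0.005
```

Call:
move_arm([
  [0.003,-0.04,0,0.005],
  [0.006,-0.085,0,0.005],
  [0.009,-0.125,0,0.005],
  [0.0115,-0.1457,0,0.005],
  [0.0115,-0.1457,0,0.005],
  [0.0115,-0.1457,0,0.005],
  [0.0115,-0.1457,0,0.005],
])

```text
clock: 22.0
eef_pos: [597.4, -110.3, 96.4]
eef_rot: [3.141, 0.0, 0.064]
wrist_force: [-1.2, 0.1, -5.3]
finger_gap: 39.3
finger_force: 45.0
```

```bash
python3 - <<'E'
from bed import *
c=cam('wrist')
for g in guides(c): print(g[0].round(1),g[1],g[2].round(1),plane(c,*g[0],52).round(1))
to(596.7,-109.3,43.8,0.067)
E
```

```text
[116.  138.9] 2403 53.8 [ 6.616e+02 -4.000e-01  5.200e+01]
[317.3 138.5] 2457 53.8 [ 668.6 -105.8   52. ]
[126.4 230. ] 9645 54.8 [612.4  -2.9  52. ]
[ 70.9 189.6] 531 51.9 [633.2  25.7  52. ]
[177.8 189.5] 531 51.7 [637.  -32.1  52. ]
[263.2 189. ] 439 51.8 [640.2 -78.3  52. ]
[371.7 188.1] 434 51.8 [ 644.5 -136.9   52. ]
to (596.7, -109.3, 43.8) shift [-0.0006 -0.0011  0.0525] turn -0.004
```

Call:
move_arm([
  [-0.0005,-0.0005,0.02,0],
  [-0.0005,-0.0005,0.038,0],
  [-0.0005,-0.0005,0.046,0],
  [-0.0005,-0.0005,0.05,0],
  [-0.0005,-0.0005,0.0527,0],
  [-0.0005,-0.0005,0.0527,0],
  [-0.0005,-0.0005,0.0527,0],
])

```text
clock: 22.75
eef_pos: [597.5, -109.3, 44.6]
eef_rot: [3.141, -0.002, 0.064]
wrist_force: [-1.7, -0.7, -0.9]
finger_gap: 39.7
finger_force: 45.0
```

Call:
move_arm([
  [0,0,0,0],
  [0,0,0,0],
  [0,0,0,0],
  [0,0,0,0],
  [0,0,0,0],
], jaw=0.056)

```text
clock: 23.25
eef_pos: [597.0, -108.9, 43.8]
eef_rot: [3.142, -0.0, 0.064]
wrist_force: [-0.5, 0.3, 0.9]
finger_gap: 55.8
finger_force: 0.0
```

Call:
move_arm([
  [0,0,-0.03,0],
  [0,0,-0.07,0],
  [0,0,-0.11,0],
  [0,0,-0.16,0],
  [0,0,-0.16,0],
  [0,0,-0.16,0],
], jaw=0.056)

```text
clock: 23.85
eef_pos: [597.2, -108.9, 204.5]
eef_rot: [3.141, -0.002, 0.064]
wrist_force: [0.3, 0.7, -0.0]
finger_gap: 56.0
finger_force: 0.0
```

```bash
python3 - <<'E'
from bed import *
c=cam('wrist','w10.png'); P=cloud(c); v,u=np.mgrid[0:480,0:640]
B=[(582.6,99.5),(589.6,-5.1),(596.7,-109.4)]
for x,y in B:
    ca,sa=np.cos(.067),np.sin(.067); dx=P[...,0]-x;dy=P[...,1]-y; lx=ca*dx+sa*dy; ly=-sa*dx+ca*dy
    m=(abs(lx)<70)&(abs(ly)<24)&(abs(P[...,2]-54)<4)&(lx>-15)&(lx<62)
    q=np.c_[lx[m],ly[m],P[m][:,2]]
    if len(q)<50: continue
    A=np.c_[q[:,:2],np.ones(len(q))]; k=np.linalg.lstsq(A,q[:,2],rcond=None)[0]
    print('bar in',(x,y),len(q),'z',k[2].round(1),'slopes',k[:2].round(3),'lx max',np.percentile(q[:,0],99.5).round(1),'ly',np.percentile(q[:,1],[.5,99.5]).round(1))
E
```

```text
bar in (582.6, 99.5) 4802 z 55.4 slopes [-0.032  0.02 ] lx max 59.8 ly [-20.1  20.2]
bar in (589.6, -5.1) 4683 z 55.4 slopes [-0.032  0.013] lx max 60.3 ly [-20.   19.5]
bar in (596.7, -109.4) 4626 z 55.5 slopes [-0.034 -0.001] lx max 59.9 ly [-20.   19.5]
```

View pics/w10.png

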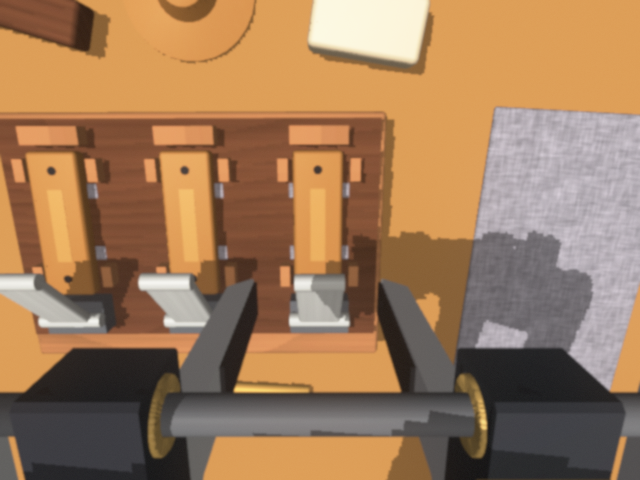

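All three bars are seated in their cradles at (68,220), (190,220) and (318,220), all at the same height and centred within 1 mm. Next are the straps, starting with strap 3 from the robot's side with the fingers shut.

Call:
move_arm([
  [-0.045,0,0,0],
  [-0.09,0,0,0],
  [-0.13,0,0,0],
  [-0.13,0,0,0],
  [-0.13,0,0.03,0],
  [-0.13,0,0.06,0],
  [-0.13,0,0.088,0],
  [-0.13,0,0.088,0],
  [-0.13,0,0.088,0],
], jaw=0.0, squeeze=20)

```text
clock: 24.8
eef_pos: [467.4, -117.1, 115.7]
eef_rot: [-3.141, 0.001, 0.064]
wrist_force: [-0.1, -0.3, 0.4]
finger_gap: 0.3
finger_force: 0.0
```

```bash
python3 - <<'E'
from bed import *
c=cam('wrist','w11.png')
to(517-19.1*.998,-114.6-1.3,116); to(517+47*.998,-114.6+3.1,66)
E
```

```text
to (497.9382, -115.89999999999999, 116) shift [0.0302 0.0005 0.0005] turn 0.0
to (563.906, -111.5, 66) shift [0.0962 0.0004 0.0505] turn 0.0
```

View pics/w11.png

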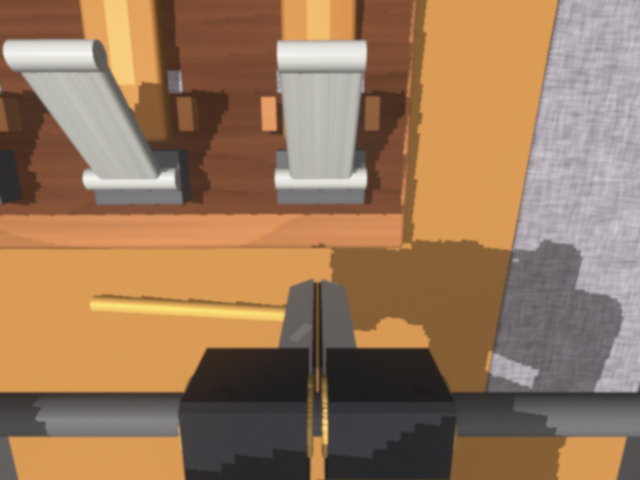

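The wrist view shows strap 3 at (321,110), with the shut fingers lined up behind it at (318,290).

Call:
move_arm([
  [0.025,0,0,0],
  [0.04,0,0,0],
  [0.055,0,0.001,0],
  [0.068,0,0.007,0],
  [0.078,0,0.0135,0],
  [0.086,0,0.022,0],
  [0.09,0,0.03,0],
  [0.0935,0,0.037,0],
  [0.0955,0,0.0445,0],
  [0.0963,0,0.05,0],
  [0.0963,0,0.0505,0],
  [0.0963,0,0.0505,0],
])

```text
clock: 26.05
eef_pos: [563.2, -111.2, 66.1]
eef_rot: [3.141, -0.0, 0.064]
wrist_force: [-6.3, 0.3, 14.0]
finger_gap: 0.5
finger_force: 6.7
```

```bash
python3 - <<'E'
from bed import *
s=manip.read_state(); print(s['eef_pos'],s['wrist_force'])
E
```

```text
[ 563.22456533 -111.15439575   66.13844199] [-6.30753988  0.3274777  13.99407757]
```

Call:
move_arm([
  [0,0,-0.05,0],
  [0,0,-0.095,0],
  [-0.03,-0.03,-0.105,0],
  [-0.065,-0.065,-0.105,0],
  [-0.097,-0.105,-0.105,0],
  [-0.097,-0.105,-0.08,0],
  [-0.097,-0.105,-0.05,0],
  [-0.097,-0.105,-0.05,0],
  [-0.097,-0.105,-0.05,0],
])

```text
clock: 26.95
eef_pos: [459.9, -12.5, 115.6]
eef_rot: [-3.141, 0.001, 0.064]
wrist_force: [0.5, -0.1, 0.6]
finger_gap: 0.2
finger_force: 0.0
```

```bash
cat > straps.py <<'E'
from bed import *
def straps(c):
    P=cloud(c); ca,sa=np.cos(.067),np.sin(.067)
    for n,(x,y) in enumerate([(582.6,99.5),(589.6,-5.1),(596.7,-109.4)],1):
        dx=P[...,0]-x;dy=P[...,1]-y; lx=ca*dx+sa*dy; ly=-sa*dx+ca*dy
        m=(lx>-65)&(lx<-10)&(abs(ly)<12)&(P[...,2]<80)&(P[...,2]>30); q=P[m][:,2]
        m2=(lx>-110)&(lx<-75)&(abs(ly)<14)&(P[...,2]>85)&(P[...,2]<150)
        print('strap',n,'cells',m.sum(),'median z shut zone',np.median(q).round(1) if len(q) else None,'tall pts',m2.sum())
E
python3 - <<'E'
from straps import *
straps(cam('wrist','w12.png'))
hx,hy=589.7-79.8,-5-5.4
to(hx-19.1*.998,hy-1.3,116); to(hx+47*.998,hy+3.1,66)
E
```

```text
strap 1 cells 2535 median z shut zone 56.1 tall pts 0
strap 2 cells 0 median z shut zone None tall pts 0
strap 3 cells 5162 median z shut zone 65.8 tall pts 0
to (490.83820000000003, -11.700000000000001, 116) shift [0.0305 0.001  0.0002] turn 0.0
to (556.806, -7.300000000000001, 66) shift [0.0966 0.0008 0.0503] turn 0.0
```

Strap 3 is shut, its top measuring 65.8 mm against the expected 66. Strap 2 gets the same stroke.

Call:
move_arm([
  [0.025,0.0005,0,0],
  [0.04,0.0005,0,0],
  [0.055,0.0005,0.001,0],
  [0.068,0.0005,0.007,0],
  [0.078,0.0005,0.0135,0],
  [0.086,0.0005,0.022,0],
  [0.09,0.0005,0.03,0],
  [0.0935,0.0005,0.037,0],
  [0.0955,0.0005,0.0445,0],
  [0.0963,0.0005,0.05,0],
  [0.0963,0.0005,0.0505,0],
  [0.0963,0.0005,0.0505,0],
])

```text
clock: 28.2
eef_pos: [555.8, -6.9, 66.0]
eef_rot: [3.141, 0.0, 0.064]
wrist_force: [-10.5, -0.4, 19.5]
finger_gap: 0.3
finger_force: 9.8
```

Call:
move_arm([
  [0,0,-0.05,0],
  [0,0,-0.095,0],
  [-0.03,-0.03,-0.105,0],
  [-0.065,-0.065,-0.105,0],
  [-0.097,-0.105,-0.105,0],
  [-0.097,-0.105,-0.08,0],
  [-0.097,-0.105,-0.05,0],
  [-0.097,-0.105,-0.05,0],
  [-0.097,-0.105,-0.05,0],
])

```text
clock: 29.1
eef_pos: [452.5, 91.7, 115.2]
eef_rot: [-3.142, 0.001, 0.064]
wrist_force: [-0.6, -0.6, 0.6]
finger_gap: 0.5
finger_force: 0.0
```

```bash
python3 - <<'E'
from straps import *
straps(cam('wrist','w13.png'))
hx,hy=582.7-79.8,99.6-5.4
to(hx-19.1*.998,hy-1.3,116); to(hx+47*.998,hy+3.1,66)
E
```

```text
strap 1 cells 0 median z shut zone None tall pts 0
strap 2 cells 5161 median z shut zone 65.8 tall pts 0
strap 3 cells 0 median z shut zone None tall pts 0
to (483.83820000000003, 92.89999999999999, 116) shift [ 0.0309  0.0008 -0.0002] turn 0.0
to (549.806, 97.29999999999998, 66) shift [0.0969 0.0006 0.0498] turn 0.0
```

Call:
move_arm([
  [0.025,0.0005,0,0],
  [0.04,0.0005,0,0],
  [0.055,0.0005,0.001,0],
  [0.068,0.0005,0.007,0],
  [0.078,0.0005,0.0135,0],
  [0.086,0.0005,0.022,0],
  [0.09,0.0005,0.03,0],
  [0.0935,0.0005,0.037,0],
  [0.0955,0.0005,0.0445,0],
  [0.0963,0.0005,0.0495,0],
  [0.0963,0.0005,0.0498,0],
  [0.0963,0.0005,0.0498,0],
])

```text
clock: 30.35
eef_pos: [548.2, 97.4, 66.0]
eef_rot: [3.141, 0.001, 0.064]
wrist_force: [-10.3, -2.2, 18.6]
finger_gap: 0.3
finger_force: 9.1
```

Call:
move_arm([
  [0,0,-0.05,0],
  [0,0,-0.1,0],
  [0,0,-0.14,0],
  [-0.01,-0.03,-0.14,-0.15],
  [-0.02,-0.065,-0.14,-0.3],
  [-0.03,-0.1,-0.14,-0.45],
  [-0.035,-0.135,-0.14,-0.6],
  [-0.04,-0.17,-0.14,-0.75],
  [-0.045,-0.19,-0.14,-0.9],
  [-0.045,-0.19,-0.14,-1.05],
  [-0.045,-0.19,-0.14,-1.2],
  [-0.045,-0.19,-0.14,-1.35],
])

```text
clock: 31.55
eef_pos: [491.2, 284.4, 204.5]
eef_rot: [-3.141, 0.0, 1.42]
wrist_force: [0.0, 0.7, 0.2]
finger_gap: 0.5
finger_force: 0.0
```

Call:
move_arm([
  [0,0,0,-0.15],
  [0,0,0,-0.157],
  [0,0,0,-0.157],
  [0,0,0,-0.157],
])

```text
clock: 31.95
eef_pos: [491.6, 284.2, 204.8]
eef_rot: [-3.142, 0.0, 1.567]
wrist_force: [0.2, -0.1, -0.2]
finger_gap: 0.3
finger_force: 0.0
```

```bash
python3 - <<'E'
from straps import *
c=cam('wrist','w14.png'); s=manip.read_state(); print(s['eef_pos'],s['eef_rot'])
np.savez('con1.npz',**{k:np.array(v) for k,v in c.items()})
t=cam('top'); straps(t)
E
```

```text
[491.53068385 284.18295352 204.85245572] [-3.14147082e+00  3.98308625e-05  1.56798738e+00]
strap 1 cells 211 median z shut zone 66.8 tall pts 0
strap 2 cells 206 median z shut zone 66.4 tall pts 0
strap 3 cells 208 median z shut zone 66.2 tall pts 0
```

View pics/w14.png

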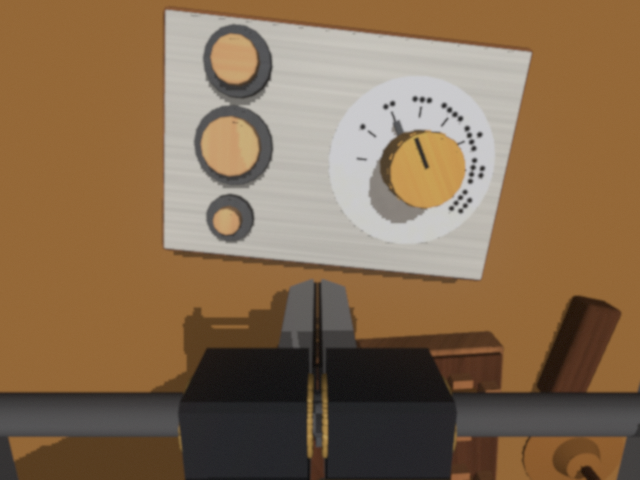

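The console view shows the sleeve at (427,168) with its line and pointer at the tick with two dots, number 2. It therefore needs +90° clockwise to reach 5. The keys are at (234,58) medium, (230,146) large and (226,221) small, and all three straps measure shut.

```bash
cat > con.py <<'E'
from bed import *
def blobs(c,z0,z1,zt,amin=200):
    P=cloud(c); m=((P[...,2]>z0)&(P[...,2]<z1)&(P[...,1]>230)&(P[...,0]<640)).astype(np.uint8); m[300:]=0
    m=cv2.morphologyEx(m,cv2.MORPH_OPEN,np.ones((3,3)))
    cs,_=cv2.findContours(m,cv2.RETR_EXTERNAL,cv2.CHAIN_APPROX_NONE)
    for q in cs:
        if cv2.contourArea(q)<amin: continue
        w=np.array([plane(c,*p[0],zt)[:2] for p in q],np.float32); (x,y),r=cv2.minEnclosingCircle(w)
        k=np.zeros_like(m); cv2.drawContours(k,[q],-1,1,-1)
        print('z',np.median(P[k>0][:,2]).round(1),'centre',round(x,1),round(y,1),'diam',round(2*r,1),'mean',P[k>0].mean(0).round(1))
E
python3 - <<'E'
from con import *
c=load2('con1.npz'); print('sleeve');blobs(c,98,110,102); print('keys');blobs(c,69.5,80,73)
P=cloud(c); print('console top',np.median(P[180:240,280:320,2]))
m=(abs(P[...,2]-50)<2.5).astype(np.uint8); m[300:]=0
q=max(cv2.findContours(m,0,1)[0],key=cv2.contourArea); w=np.array([plane(c,*p[0],50)[:2] for p in q],np.float32); print(cv2.minAreaRect(w))
t=load('top'); 
for n,a,b in [('sleeve top',(184,261),(427,168)),('kM',(156,316.5),(234,58)),('kL',(181,318.5),(230,146)),('kS',(204.5,321),(226,221))]: print(n,tri(t,a,c,b).round(1),plane(t,*a,102 if n[0]=='s' else 73).round(1))
E
```

```text
sleeve
z 101.7 centre 566.4 332.5 diam 51.7 mean [566.2 333.  102.6]
keys
z 72.5 centre 422.4 291.5 diam 21.6 mean [422.3 291.3  72.5]
z 72.7 centre 428.5 347.5 diam 43.3 mean [428.7 347.8  73.7]
z 72.7 centre 434.8 406.5 diam 33.3 mean [435.  406.7  73.5]
console top 49.81587853968739
((507.3280029296875, 338.8196105957031), (181.31085205078125, 271.01904296875), 83.81400299072266)
sleeve top [563.5 333.7 105.4] [562.4 333.9 102. ]
kM [432.3 409.   63.4] [431.6 406.8  73. ]
kL [426.1 347.5  65.7] [425.3 346.1  73. ]
kS [419.1 290.   65.8] [417.9 289.   73. ]
```

```bash
python3 -c "
from h import *
to(566.3,332.7,140,2.1)"
```

```text
to (566.3, 332.7, 140) shift [0.0487 0.0747 0.0648] turn -0.531
```

Call:
move_arm([
  [0.02,0.03,0,-0.14],
  [0.04,0.06,0,-0.28],
  [0.0487,0.0747,0.02,-0.42],
  [0.0487,0.0747,0.05,-0.531],
  [0.0487,0.0747,0.0648,-0.531],
  [0.0487,0.0747,0.0648,-0.531],
  [0.0487,0.0747,0.0648,-0.531],
], jaw=0.08)

```text
clock: 32.75
eef_pos: [566.5, 333.0, 141.4]
eef_rot: [3.14, 0.0, 2.099]
wrist_force: [0.4, 0.1, 1.1]
finger_gap: 52.7
finger_force: 0.0
```

```bash
python3 -c "
from con import *
c=cam('wrist'); blobs(c,98,110,102)
to(566.3,332.7,67,2.1)"
```

```text
z 101.7 centre 566.2 333.2 diam 51.7 mean [565.1 335.4 102.6]
to (566.3, 332.7, 67) shift [-0.0001 -0.0007  0.075 ] turn -0.001
```

Call:
move_arm([
  [0,0,0,0],
  [0,0,0,0],
  [0,0,0,0],
  [0,0,0.02,0],
  [0,0,0.045,0],
  [0,0,0.065,0],
  [0,0,0.0745,0],
  [0,0,0.0745,0],
  [0,0,0.0745,0],
])

```text
clock: 33.7
eef_pos: [566.7, 333.1, 66.7]
eef_rot: [3.14, 0.0, 2.102]
wrist_force: [0.5, 0.5, 0.5]
finger_gap: 79.8
finger_force: 0.0
```

Call:
move_arm([
  [0,0,0,0],
  [0,0,0,0],
  [0,0,0,0],
  [0,0,0,0],
  [0,0,0,0],
  [0,0,0,0],
], jaw=0.03, squeeze=25)

```text
clock: 34.3
eef_pos: [566.0, 332.8, 66.0]
eef_rot: [-3.141, -0.0, 2.102]
wrist_force: [-4.8, -3.3, 4.9]
finger_gap: 51.7
finger_force: 25.0
```

```bash
python3 -c "
from h import *
s=manip.read_state();print(s['eef_pos'],s['eef_rot'],s['finger_gap'],s['finger_force'],s['wrist_force'],s['joints'][5])"
```

```text
[566.01446284 332.75480404  65.97907667] [-3.14088124e+00 -2.36582008e-05  2.10178913e+00] 51.66419165815193 25.00069499015808 [-4.78642524 -3.30860853  4.91339477] -0.055283452126014224
```

Call:
move_arm([
  [0,0,0,0.14],
  [0,0,0,0.28],
  [0,0,0,0.42],
  [0,0,0,0.56],
  [0,0,0,0.7],
  [0,0,0,0.84],
  [0,0,0,0.98],
  [0,0,0,1.12],
  [0,0,0,1.26],
  [0,0,0,1.4],
  [0,0,0,1.5],
  [0,0,0,1.571],
])

```text
clock: 35.5
eef_pos: [567.6, 332.5, 66.2]
eef_rot: [3.14, -0.003, 0.526]
wrist_force: [7.2, -2.4, 0.2]
finger_gap: 51.6
finger_force: 25.0
```

Call:
move_arm([
  [0,0,0,0],
  [0,0,0,0],
  [0,0,0,0],
])

```text
clock: 35.8
eef_pos: [567.6, 332.5, 66.2]
eef_rot: [3.14, -0.003, 0.53]
wrist_force: [6.8, -1.1, 0.4]
finger_gap: 51.6
finger_force: 25.0
```

Call:
move_arm([
  [0,0,0,0],
  [0,0,0,0],
  [0,0,0,0],
  [0,0,0,0],
  [0,0,-0.03,0],
  [0,0,-0.07,0],
  [0,0,-0.11,0],
  [0,0,-0.138,0],
  [-0.05,0,-0.138,0],
  [-0.08,0,-0.138,0],
  [-0.08,0,-0.138,0],
  [-0.08,0,-0.138,0],
], jaw=0.08)

```text
clock: 37.0
eef_pos: [497.4, 292.5, 204.3]
eef_rot: [3.142, -0.001, 0.531]
wrist_force: [0.1, -0.3, -0.8]
finger_gap: 79.9
finger_force: 0.0
```

```bash
python3 -c "
from con import *
c=cam('wrist','w15.png'); s=manip.read_state(); print(s['eef_pos'],s['eef_rot']); blobs(c,98,110,102)
u,v=[int(k) for k in proj(c,(566.3,332.7,90))]; print(u,v)
im=c['frame'][max(0,v-110):v+110,max(0,u-130):u+130]; cv2.imwrite('pics/w15c.png',cv2.resize(im,None,fx=2.5,fy=2.5,interpolation=cv2.INTER_CUBIC))
straps(c) if 0 else None
t=cam('top')
from straps import straps; straps(t)"
```

```text
[497.79751783 292.71560691 204.00202757] [ 3.14157477e+00 -8.54675734e-04  5.30815826e-01]
z 101.8 centre 567.0 331.8 diam 51.4 mean [567.5 332.  102.8]
317 122
strap 1 cells 215 median z shut zone 66.8 tall pts 0
strap 2 cells 209 median z shut zone 66.1 tall pts 0
strap 3 cells 207 median z shut zone 66.1 tall pts 0
```

View pics/w15c.png

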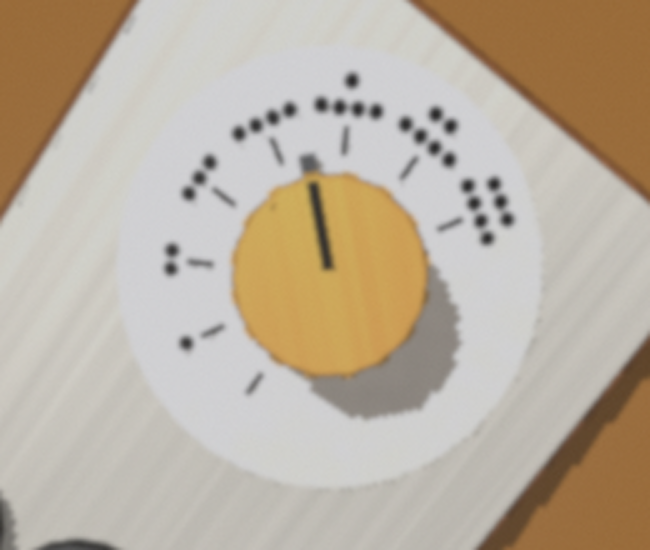

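The dark line and pointer, in the crop around (311,165), stand between the four-dot tick (276,150) and the five-dot tick (346,140), so the sleeve slipped a little in the grip. I'll measure the angles.

```bash
cat > ang.py <<'E'
from con import *
def ang(c,rel=True):
    C=np.array([566.6,332.4]); P=lambda X,Y,z: plane(c,187+X/2.5,12+Y/2.5,z)[:2]
    def a(v): return np.degrees(np.arctan2(-v[1],v[0]))  # clockwise from +x
    print('line',a(P(313,183,102)-P(328,268,102)),'pointer',a(P(309,162,56)-C))
    for n,p in dict(t0=(255,383),t1=(213,330),t2=(200,263),t3=(224,197),t4=(276,151),t5=(346,140),t6=(409,168),t7=(450,225)).items():
        d=P(*p,50)-C; print(n,a(d).round(1),np.linalg.norm(d).round(1))
E
python3 -c "
from ang import *
ang(load('wrist')); to(566.6,332.4,140,1.6)"
```

```text
line -40.88292698959312 pointer -39.69636993489343
t0 -175.2 39.7
t1 -144.5 39.2
t2 -114.4 39.4
t3 -83.7 39.1
t4 -53.3 39.5
t5 -22.2 39.9
t6 7.6 40.2
t7 37.4 40.6
to (566.6, 332.4, 140) shift [0.0793 0.0006 0.0637] turn -1.069
```

Call:
move_arm([
  [0.04,0,0,0],
  [0.0793,0.0005,0.02,0],
  [0.0793,0.0005,0.06,0],
  [0.0793,0.0005,0.1,0],
  [0.0793,0.0005,0.13,0],
  [0.0793,0.0005,0.137,0],
  [0.0793,0.0005,0.137,0],
  [0.0793,0.0005,0.137,0],
])

```text
clock: 37.9
eef_pos: [566.9, 332.6, 68.4]
eef_rot: [3.141, -0.002, 0.531]
wrist_force: [0.4, 0.2, 0.2]
finger_gap: 80.0
finger_force: 0.0
```

Call:
move_arm([
  [0,0,0,0],
  [0,0,0,0],
  [0,0,0,0],
  [0,0,0,0],
  [0,0,0,0],
  [0,0,0,0],
], jaw=0.03, squeeze=50)

```text
clock: 38.5
eef_pos: [566.3, 331.8, 67.1]
eef_rot: [3.141, -0.001, 0.531]
wrist_force: [0.6, -4.0, 5.4]
finger_gap: 51.4
finger_force: 50.0
```

Call:
move_arm([
  [0,0,0,0.08],
  [0,0,0,0.16],
  [0,0,0,0.24],
  [0,0,0,0.31],
  [0,0,0,0.31],
  [0,0,0,0.31],
])

```text
clock: 39.1
eef_pos: [566.3, 331.9, 67.2]
eef_rot: [3.141, -0.001, 0.22]
wrist_force: [0.1, -5.1, 4.9]
finger_gap: 51.0
finger_force: 50.0
```

```bash
python3 -c "
from h import *
s=manip.read_state();print(s['eef_pos'],s['eef_rot'],s['finger_gap'],s['finger_force'],s['wrist_force'],s['moment'],s['joints'][5])"
```

```text
[566.29046316 331.85047572  67.15321308] [ 3.14129282e+00 -7.32930700e-04  2.20462383e-01] 50.96973223539213 50.00172793865204 [ 0.11875425 -5.05992885  4.89283891] [-0.73950322 -0.08119966 -0.00281919] 1.8250146685202735
```

Call:
move_arm([
  [0,0,0,0],
  [0,0,0,0],
  [0,0,0,0],
  [0,0,0,0],
  [0,0,-0.03,0],
  [0,0,-0.07,0],
  [0,0,-0.11,0],
  [0,0,-0.138,0],
  [-0.05,0,-0.138,0],
  [-0.08,0,-0.138,0],
  [-0.08,0,-0.138,0],
  [-0.08,0,-0.138,0],
], jaw=0.08)

```text
clock: 40.3
eef_pos: [488.0, 314.8, 205.2]
eef_rot: [-3.141, -0.001, 0.221]
wrist_force: [0.4, -0.2, 0.3]
finger_gap: 79.9
finger_force: 0.0
```

```bash
cat > line.py <<'E'
from con import *
def line(c):
    g=cv2.cvtColor(c['frame'],cv2.COLOR_BGR2GRAY); C=np.array([566.6,332.4]); pts=[]
    v,u=np.mgrid[0:480,0:640]; d=np.stack([(u-c['cx'])/c['fx'],(v-c['cy'])/c['fy'],np.ones(u.shape)],-1)@rot(c).T; o=np.array(c['origin'],float)
    W=(o+d*((102-o[2])/d[...,2])[...,None])[...,:2]; r=np.linalg.norm(W-C,axis=-1)
    m=(r<22)&(g<85); q=W[m]; mu=q.mean(0); w,V=np.linalg.eigh(np.cov((q-mu).T)); e=V[:,1]; e=e*np.sign(e@(mu-C))
    print('n',len(q),'angle cw from +x',np.degrees(np.arctan2(-e[1],e[0])).round(1),'lambda',w.round(1),'mean',mu.round(1))
    W=(o+d*((50-o[2])/d[...,2])[...,None])[...,:2]; r=np.linalg.norm(W-C,axis=-1); m=((r>35)&(r<44)&(g<110)).astype(np.uint8)
    n,l,s,ce=cv2.connectedComponentsWithStats(m)
    print('ticks',[(np.degrees(np.arctan2(-(k:=W[l==i].mean(0)-C)[1],k[0])).round(1),int(s[i,4])) for i in range(1,n) if s[i,4]>6])
E
python3 -c "
from line import *
import cv2,numpy as np
c=cam('wrist','w16.png'); line(c)
print('prev'); im=cv2.imread('pics/w15.png'); 
s=manip.read_state(); print(s['eef_pos'])"
```

```text
n 85 angle cw from +x -23.5 lambda [ 0.3 31.6] mean [578.3 336.9]
ticks [(np.float64(-22.7), 7)]
prev
[488.39869511 314.79692342 204.88677178]
```

The sleeve line now stands at −23.5° against −23.7° for tick 5, so it is set. Next are the keys, large first.

```bash
python3 -c "
from h import *
to(428.5,347.5,90); to(422.4,291.5,90); to(434.8,406.5,90)"
```

```text
to (428.5, 347.5, 90) shift [-0.0514 -0.045   0.1149] turn 0.0
to (422.4, 291.5, 90) shift [-0.0696  0.0083  0.1148] turn 0.0
to (434.8, 406.5, 90) shift [-0.0323 -0.1012  0.1149] turn 0.0
```

Call:
move_arm([
  [-0.03,-0.025,0,0],
  [-0.0514,-0.045,0,0],
  [-0.0514,-0.045,0,0],
  [-0.0514,-0.045,0.03,0],
  [-0.0514,-0.045,0.07,0],
  [-0.0514,-0.045,0.1,0],
  [-0.0514,-0.045,0.1145,0],
  [-0.0514,-0.045,0.1145,0],
  [-0.0514,-0.045,0.1145,0],
  [-0.0514,-0.045,0.1145,0],
], jaw=0.0, squeeze=20)

```text
clock: 41.35
eef_pos: [428.8, 347.7, 91.8]
eef_rot: [-3.141, -0.002, 0.221]
wrist_force: [0.7, -0.1, -0.2]
finger_gap: 3.7
finger_force: 0.0
```

```bash
python3 -c "
from line import *
c=cam('wrist','w17.png'); line(c)
to(428.5,347.5,65)"
```

```text
n 0 angle cw from +x nan lambda [nan nan] mean [nan nan]
ticks [(np.float64(87.3), 17), (np.float64(-113.6), 40), (np.float64(-144.2), 31), (np.float64(-174.7), 27)]
to (428.5, 347.5, 65) shift [-0.0002  0.0002  0.0266] turn 0.0line.py:6: RuntimeWarning: Mean of empty slice.
  m=(r<22)&(g<85); q=W[m]; mu=q.mean(0); w,V=np.linalg.eigh(np.cov((q-mu).T)); e=V[:,1]; e=e*np.sign(e@(mu-C))
  ret = um.true_divide(
  avg = a.mean(axis, **keepdims_kw)
line.py:6: RuntimeWarning: Degrees of freedom <= 0 for slice
  m=(r<22)&(g<85); q=W[m]; mu=q.mean(0); w,V=np.linalg.eigh(np.cov((q-mu).T)); e=V[:,1]; e=e*np.sign(e@(mu-C))
  c *= np.true_divide(1, fact)
  c *= np.true_divide(1, fact)
```

Call:
move_arm([
  [0,0,0.012,0],
  [0,0,0.018,0],
  [0,0,0.022,0],
  [0,0,0.025,0],
  [0,0,0.0265,0],
  [0,0,0.0265,0],
  [0,0,0.0265,0],
  [0,0,0.0265,0],
])

```text
clock: 42.2
eef_pos: [428.1, 347.4, 65.8]
eef_rot: [-3.141, -0.001, 0.221]
wrist_force: [-9.6, -7.4, 26.9]
finger_gap: 0.1
finger_force: 13.8
```

```bash
python3 -c "
from h import *
s=manip.read_state();print(s['eef_pos'],s['wrist_force'])"
```

```text
[428.08883478 347.38737374  65.79764142] [-9.60405877 -7.37039785 26.94613003]
```

Large is fully down, with the tip at 65.8 mm and 27 N at the stop. I'll release it and go to small.

Call:
move_arm([
  [0,0,-0.012,0],
  [0,0,-0.026,0],
  [-0.009,0.027,-0.026,0],
  [-0.0182,0.0533,-0.026,0],
  [-0.0182,0.0533,-0.026,0],
  [-0.0182,0.0533,-0.014,0],
  [-0.0182,0.0533,-0.008,0],
  [-0.0182,0.0533,-0.004,0],
  [-0.0182,0.0533,-0.001,0],
  [-0.0182,0.0533,0.0,0],
  [-0.0182,0.0533,0.0,0],
  [-0.0182,0.0533,0.0,0],
])

```text
clock: 43.4
eef_pos: [422.1, 291.9, 65.7]
eef_rot: [-3.141, -0.001, 0.222]
wrist_force: [-10.8, -7.9, 32.5]
finger_gap: 0.2
finger_force: 16.3
```

```bash
python3 -c "
from h import *
s=manip.read_state();print(s['eef_pos'],s['wrist_force'])"
```

```text
[422.06831524 291.89512781  65.68387596] [-10.7510347   -7.8957217   32.51363238]
```

Small is fully down at 65.7 mm. Medium is next, then I'll lift clear.

Call:
move_arm([
  [0,0,-0.012,0],
  [0,0,-0.026,0],
  [0.013,-0.037,-0.026,0],
  [0.026,-0.075,-0.026,0],
  [0.0373,-0.1095,-0.026,0],
  [0.0373,-0.1095,-0.026,0],
  [0.0373,-0.1095,-0.014,0],
  [0.0373,-0.1095,-0.007,0],
  [0.0373,-0.1095,-0.002,0],
  [0.0373,-0.1095,0,0],
  [0.0373,-0.1095,0,0],
  [0.0373,-0.1095,0,0],
])

```text
clock: 44.6
eef_pos: [434.0, 405.8, 65.8]
eef_rot: [-3.141, 0.0, 0.22]
wrist_force: [-12.9, -6.6, 27.9]
finger_gap: 0.6
finger_force: 13.8
```

Call:
move_arm([
  [0,0,0,0],
])

```text
clock: 44.7
eef_pos: [434.0, 405.8, 65.8]
eef_rot: [-3.141, 0.0, 0.22]
wrist_force: [-12.2, -6.7, 26.8]
finger_gap: 0.3
finger_force: 13.8
```

Call:
move_arm([
  [0,0,-0.015,0],
  [0,0,-0.06,0],
  [0,0,-0.11,0],
  [-0.03,0,-0.14,0],
  [-0.06,0,-0.14,0],
  [-0.06,0,-0.14,0],
  [-0.06,0,-0.14,0],
])

```text
clock: 45.4
eef_pos: [375.7, 392.6, 203.7]
eef_rot: [3.142, -0.0, 0.221]
wrist_force: [0.8, -0.7, 0.4]
finger_gap: 0.7
finger_force: 0.0
```

```bash
python3 -c "
from straps import *
from con import *
t=cam('top','top9.png'); straps(t); cv2.imwrite('pics/end.png',cv2.resize(t['frame'][170:360,70:500],(800,353),interpolation=cv2.INTER_CUBIC))
s=manip.read_state();print(s['eef_pos'],s['clock'],s['wrist_force'])
c=cam('wrist'); blobs(c,69.5,80,73)
from line import line; line(c)"
```

```text
strap 1 cells 213 median z shut zone 66.8 tall pts 0
strap 2 cells 208 median z shut zone 66.3 tall pts 0
strap 3 cells 206 median z shut zone 65.7 tall pts 0
[376.10680363 392.73426453 203.3706142 ] 45.45 [0.05727656 0.06824015 0.04840507]
z 72.5 centre 421.9 291.3 diam 21.5 mean [421.9 291.1  72.5]
z 72.7 centre 428.1 347.5 diam 43.4 mean [428.4 347.4  73.1]
z 72.6 centre 434.4 406.5 diam 33.2 mean [434.7 406.4  73.3]
n 0 angle cw from +x nan lambda [nan nan] mean [nan nan]
ticks []line.py:6: RuntimeWarning: Mean of empty slice.
  m=(r<22)&(g<85); q=W[m]; mu=q.mean(0); w,V=np.linalg.eigh(np.cov((q-mu).T)); e=V[:,1]; e=e*np.sign(e@(mu-C))
  ret = um.true_divide(
  avg = a.mean(axis, **keepdims_kw)
line.py:6: RuntimeWarning: Degrees of freedom <= 0 for slice
  m=(r<22)&(g<85); q=W[m]; mu=q.mean(0); w,V=np.linalg.eigh(np.cov((q-mu).T)); e=V[:,1]; e=e*np.sign(e@(mu-C))
  c *= np.true_divide(1, fact)
  c *= np.true_divide(1, fact)
```

View pics/end.png

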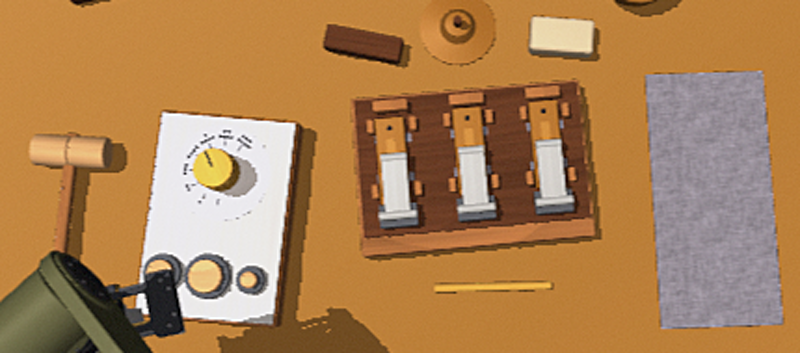

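The final top view shows the mat empty and all three straps level over the bars at (398,180), (475,175) and (549,170). The sleeve line points to 5 at (209,160), the keys are up, the bystanders are where they were and the arm is clear.

```bash
python3 -c "
from cell import manip
print(manip.sign_off())"
```

```text
the job is handed in; nothing more can be done
None
```

The job is handed in: all three bars lie in their cradles, the three straps are shut, the sleeve is on 5 (it needed a second grip after slipping), and the keys were then pressed large, small, medium, finishing at about 45 s.

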